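# Reset the tripped breaker on the repair bench

### The job

One of the three breakers on the bench's supply board has tripped: its lever stands about half way, roughly upright. Reset it: pushing near the lever's tip, press it gently all the way off (towards the robot) against its spring until it comes up firm against its stop, then throw it fully on (away from the robot). Do not force the lever (15 N is too much), and leave the other two levers and everything else on the bench as they are.

Things in the scene. Friction and masses are not known exactly. Their poses are not given: they have to be found in the camera images.
- breaker_tripped: The tripped breaker: fixed grey moulded case 130 (x) x 58 (y) x 82 mm high; beyond 40 mm from the centre its end steps are only 58 mm high. One of three alike in a row, 78 mm apart, on a grey board 12 mm thick. Origin: centre of its underside, 12 mm above the table. x points from the off side (towards the robot) to the on side, z up.
- pivot_tripped (a point): The tripped lever's pivot, on the case's centre line 70 mm above the case's origin, 12 mm below its top; the pivot's axis is y. Pushing forces told here are square to the lever 80 mm from this pivot; nearer the pivot they grow in proportion. Swinging freely takes 2 N and the lever stays where it is left. More than 15 N from the robot on the lever damages it.
- lever_tripped (a joint): Angle (rad) of the tripped lever: 0 upright, negative to the off side, positive to on. Starts between 0 and 0.15. On is the end of its swing, 0.55, a plain stop. Fully off is a felt stop that cannot be seen and differs each time, between -0.22 and -0.63. Pushed towards on before the latch is reset, it meets a hard block at about 0.25.
- tip_tripped (a point): Middle of the lever's top end, 100 mm from its pivot, z along it. Black bar 12 mm thick along the swing (14 at the top), 16 wide (18 at the top). In the last 0.1 rad before full off a spring resists, 5 rising to 8 N (11 if the finger rubs along the lever), then a hard stop. Pressed on it with 13 N the latch is reset and stays so; let go, the lever springs back about 0.1 rad.
- breaker_up: A neighbouring breaker of the same form, whose lever is on. Origin and axes as for the tripped one. Which of the three places each breaker has varies.
- lever_up (a joint): Its lever's angle, same meaning; starts at about 0.5 (on). Leave alone.
- breaker_down: The other neighbour, same form, switched off on purpose. Origin and axes as for the tripped one.
- lever_down (a joint): Its lever's angle, same meaning; starts at about -0.54 (off). Leave alone.
- spool: Bystander: metal solder spool standing, 52 mm across, 42 high. Origin at the centre of its underside.
- flux_tin: Bystander: flux tin, 48 mm across, 38 high, standing on the board on the far side of the breakers. Origin at the centre of its underside.
- pliers: Bystander: pliers lying flat, about 150 mm long along x, 60 wide, 13 high. Origin underneath the middle.
- meter: Bystander: multimeter lying flat, 160 x 78 x 47 mm. Origin at the centre of its underside.
- parts_tray: Bystander: aluminium parts tray, 100 x 140 x 18 mm. Origin at the centre of its underside.
- screwdriver: Bystander: screwdriver lying flat, 190 mm long along its x. Origin underneath it.
- relay: Bystander: small relay, 30 x 36 x 36 mm, standing on the board on the robot's side of the breakers. Origin at the centre of its underside.

How it is judged:
On the way, in this order (a step that is already met when the one before it is completed fails the run):
1. the tripped lever is pushed fully off (value of joint lever_tripped below -0.19 rad), for 0.1 s.
2. then thrown fully on (value of joint lever_tripped above 0.45 rad), for 0.2 s.
At the end, for the whole second after the job is handed in: The tripped lever rests fully on (beyond 0.45 rad of 0.55) after having been pushed fully off and its latch reset; of the neighbours, the one that was on is still on (above 0.40 rad) and the one that was off still off (below -0.42 rad) (value of joint lever_tripped above 0.45 rad and velocity of joint lever_tripped between -0.05 and 0.05 rad/s and value of joint lever_up above 0.4 rad and value of joint lever_down below -0.42 rad); the robot touches nothing.
It fails at once if the tripped lever is forced: more than 15 N from the robot (contact force between any of the fingers, the arm and lever_tripped above 15 N).
It fails at once if a neighbouring lever is moved (value of joint lever_up below 0.4 rad or value of joint lever_down above -0.42 rad).
It fails at once if a bystander is shifted by more than 20 mm (distance of any of spool, flux_tin, pliers, meter, parts_tray, screwdriver, relay from where it was at the start of the episode above 0.02 m).
It also fails if it takes over 51 s, if anything falls off the work surface, if the arm or the gripper's body presses on something with over 40 N, if the wrist force passes 120 N, or if a joint passes its speed limit or range.

### The arm

A 7-joint arm with a two-finger parallel gripper is mounted at the origin on the work surface. World frame = base frame: x ahead of the robot, y to its left, z up, the work surface at z = 0. Lengths are in m, angles in rad, forces in N, time in s.
With the tool pointing down it reaches from about 0.425 to 0.825 m from the base axis. Payload 3.6 kg.
Tool frame: the origin (TCP) lies at the very end of the fingers, on their centre line; the grasp point (between the pads) lies 19 mm behind it; z points along the fingers, y is the line along which they close (so a half turn about z gives the same grasp; the last joint's range is limited). The gripper opens to 93 mm and grips with 3 to 60 N. Pads are 15 mm wide; open, the fingers measure 128 mm over their backs; the gripper's body (75 mm by 188 mm) begins 65 mm behind the grasp point.
Start: joints at [1.264, 0.615, -0.013, 1.423, 0.008, 1.103, -0.04], TCP at [0.18, -0.625, 0.188] pointing down, gripper open.
Joint ranges: [-3.12, 3.12], [-0.3, 2.06], [-1.34, 1.32], [0.26, 2.42], [-1.36, 4.5], [0.01, 1.98], [-2.84, 2.84]. Speed limits (rad/s): [2.79, 2.79, 3.14, 3.14, 3.14, 3.14, 3.14].

### API

Orientations are given as a rotation vector (axis times angle).
In Python, from station import env gives the robot as it stands.
- The arm moves only by the shell command python3 -m jog 'ROWS' [FORCE]. ROWS is JSON, a list of rows, each an object with "travel": the shift along the tool's x, y, z in units of 25 mm (1.0 is 25 mm), a list of three; "spin": the turn about the tool's z in units of 5 degrees (1.0 is 5 degrees); "hand": the opening, from 0 (shut) to 1 (fully open). A call has 1 to 12 rows; each row is the pose to reach, as a shift and turn from the pose commanded when the call began, along the tool's axes at that moment; what a row does not reach only later rows make up. A row lasts 1/12 s, in which the tool goes at most 41.7 mm and 7.16 degrees, less where a joint would pass 70% of its speed; a pose out of reach is approached as far as the arm can. A call with a gripper value outside its range is refused whole. The fingers move at their own pace and stop on an object; FORCE is the grip in N (left out, the last holds). Time passes only in rows, so rows that repeat a pose let the fingers close. It gives the time, the measured TCP pose, the force, the opening and the grip force at its end, in the units of the state.
- env.read_state(): the state, without advancing time (a new reading comes with each control period).
- env.snapshot(name): name is "side" or "top" or "wrist"; returns the picture (480x640x3 uint8, red, green, blue); there is no depth.
- env.camera_info(name): a dict with "camera_matrix" (3x3 intrinsics, pixels), "D" ([k1, k2, p1, p2, k3] as OpenCV has them; the pictures are not rectified), "pose" (4x4, takes a point from camera to world coordinates). Camera axes: x right, y down, z forward; pixel columns grow to the right and rows downward; lengths in m; the calibration is good to about 2 mm. A picture is of the moment at which its call begins: read the wrist's pose just before it. camera_info takes no time and is no camera call; for the wrist camera it gives the pose at the moment of the call.
- env.job_done(): hands the job in; it is judged then, once.
The state is a dict: "time_s": time; "joint_pos": joint angles; "dq": joint speeds; "effort": joint torques, N m; "tcp_pos": TCP position; "eef_rot": TCP orientation; "ft_force": force on the tool from outside, world axes, zero at the start; "wrist_torque": the same for the moment, N m; "opening": opening from 0.0 (shut) to 1.0 (fully open); "grasp_force": force on a finger pad.
Only numpy, scipy, OpenCV 4.12 (cv2) and the standard library are available. Lean on these libraries where they do the work, as an engineer would, in place of code of your own. Each camera call takes 0.05 s, during which the arm holds its last target. There are 200 camera calls.

## Working session

There is one attempt and no reset: what is moved stays moved. The work goes in short steps, Python scripts to look and compute and a shell command to move; the robot and the scene stay as the last step left them, time stands still between calls to the robot, and variables do not carry over. Pictures are saved under pics/ and viewed, at most 10 in all, crops included, and the job is handed in when it is done.

```bash
mkdir -p pics; python3 - <<'E'
from station import env
import cv2,numpy as np
s=env.read_state();print(s)
for n in("side","top"):
    im=env.snapshot(n);cv2.imwrite(f"pics/{n}0.png",im[:,:,::-1]);c=env.camera_info(n);print(n,np.round(c["camera_matrix"],1).tolist(),c["D"],np.round(c["pose"],3).tolist())
E
```

```text
{'time_s': 0.0, 'joint_pos': array([ 1.26446524,  0.61591121, -0.01263622,  1.42490675,  0.0081341 ,
        1.10341815, -0.04040618]), 'dq': array([-8.18315651e-05, -5.55460990e-04,  3.44929986e-04, -4.20150695e-04,
        4.78556297e-04, -7.78044999e-05,  3.56379160e-04]), 'effort': array([ 2.96215967e-04, -4.58925354e+01,  2.09074700e-01, -1.65742904e+01,
       -6.11523539e-02,  2.05345469e-02,  2.14317556e-04]), 'tcp_pos': array([ 0.17928869, -0.62386323,  0.18688385]), 'eef_rot': array([-3.10833832e+00, -4.37911055e-01,  6.56310564e-04]), 'ft_force': array([ 0.7851308 , -0.49975222,  0.05272772]), 'wrist_torque': array([0.05092207, 0.02354834, 0.00587724]), 'grasp_force': 0.0, 'opening': 1.0008781966691829}
side [[536.8, 0.0, 321.6], [0.0, 536.8, 245.6], [0.0, 0.0, 1.0]] [-0.1237146  0.         0.         0.         0.       ] [[-0.859, -0.32, 0.399, 0.088], [-0.512, 0.56, -0.651, 0.766], [-0.015, -0.764, -0.645, 0.884], [0.0, 0.0, 0.0, 1.0]]
top [[537.7, 0.0, 309.7], [0.0, 537.7, 228.3], [0.0, 0.0, 1.0]] [0.04123065 0.         0.         0.         0.        ] [[-0.027, -0.98, 0.197, 0.352], [-1.0, 0.025, -0.009, -0.005], [0.004, -0.197, -0.98, 1.179], [0.0, 0.0, 0.0, 1.0]]
```

View pics/side0.png

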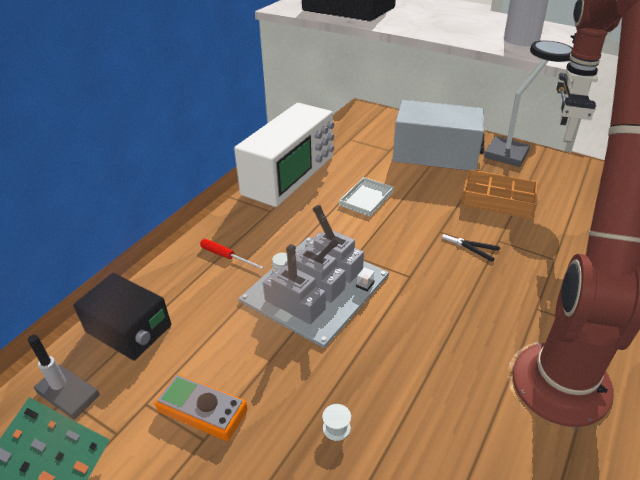

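View pics/top0.png

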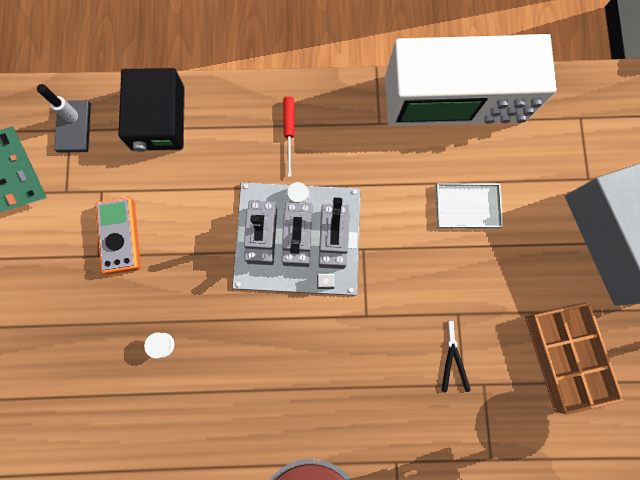

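The tripped breaker is the leftmost in the top view: its lever is at about (257,228), and in the side view it stands upright at (292,262). The middle lever (297,235) is off and the right one (336,220) is on. I'll enlarge both views to measure.

```bash
python3 - <<'E'
import cv2
a=cv2.imread("pics/top0.png")[170:300,225:370];b=cv2.imread("pics/side0.png")[195:345,230:395]
cv2.imwrite("pics/topc.png",cv2.resize(a,None,fx=4.4,fy=4.4,interpolation=cv2.INTER_CUBIC))
cv2.imwrite("pics/sidec.png",cv2.resize(b,None,fx=4,fy=4,interpolation=cv2.INTER_CUBIC))
E
```

```text
(no output)
```

View pics/topc.png

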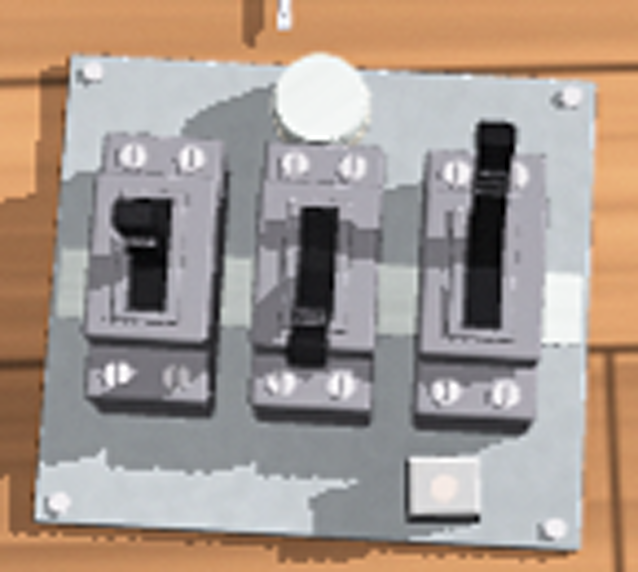

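View pics/sidec.png

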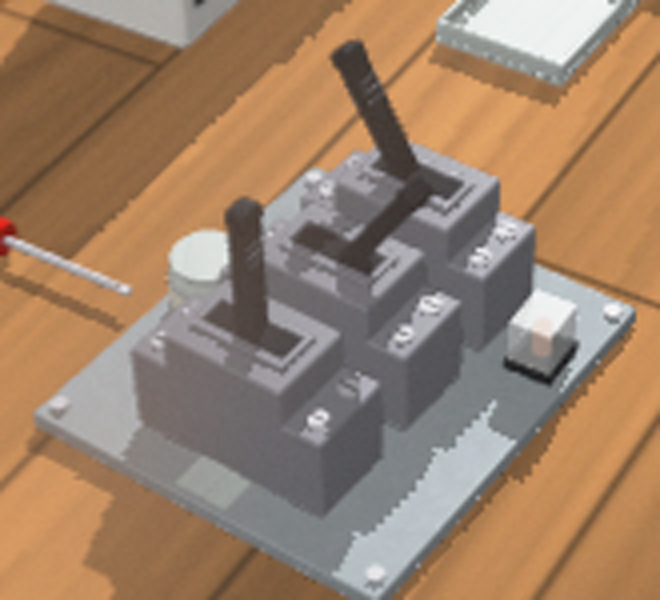

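Tip in the top crop is at about (142,214) and in the side crop at about (243,210). Screws and case corners are clear in both crops, so I'll triangulate them.

```bash
cat > h.py <<'E'
from station import env
import cv2,numpy as np
C={n:env.camera_info(n) for n in("side","top")}
def ray(c,p):
    q=cv2.undistortPoints(np.array([[p]],float),c["camera_matrix"],np.array(c["D"]))[0,0]
    T=np.array(c["pose"]);return T[:3,3],T[:3,:3]@np.r_[q,1]
def plane(c,p,z):
    o,d=ray(c,p);return o+d*(z-o[2])/d[2]
def tri(rs):
    A=0;b=0
    for o,d in rs:
        d=d/np.linalg.norm(d);P=np.eye(3)-np.outer(d,d);A=A+P;b=b+P@o
    x=np.linalg.solve(A,b);return x,[np.linalg.norm(np.cross(x-o,d/np.linalg.norm(d))) for o,d in rs]
T=lambda u,v:((u+.5)/4.4-.5+225,(v+.5)/4.4-.5+170)
S=lambda u,v:((u+.5)/4-.5+230,(v+.5)/4-.5+195)
E
python3 - <<'E'
from h import *
np.set_printoptions(precision=4,suppress=True)
for n,t,s in [("scrFL",(92,71),(58,405)),("scrFR",(570,97),(315,178)),("scrNL",(60,502),(375,574)),("scrNR",(554,528),(612,313)),("tip",(142,214),(243,210)),("cNL",(85,337),(283,388)),("cNR",(208,347),(343,340)),("tipUp",(496,135),(349,52)),("tipDn",(307,350),(425,187)),("relay",(444,487),(543,318))]:
    x,e=tri([ray(C["top"],T(*t)),ray(C["side"],S(*s))]);print(n,x,np.array(e))
for p in [(97,175),(220,185),(85,337),(208,347)]: print(plane(C["top"],T(*p),.094))
E
```

```text
scrFL [0.6894 0.1259 0.0119] [0.0007 0.0007]
scrFR [ 0.6685 -0.1178  0.0139] [0.0003 0.0003]
scrNL [0.4697 0.1421 0.0122] [0.0007 0.0007]
scrNR [ 0.4503 -0.1006  0.0116] [0.0004 0.0004]
tip [0.5779 0.0864 0.1755] [0.0013 0.0013]
cNL [0.5371 0.1199 0.0971] [0.0005 0.0005]
cNR [0.5337 0.0642 0.0864] [0.0016 0.0016]
tipUp [ 0.6109 -0.0698  0.1645] [0. 0.]
tipDn [0.515  0.015  0.1662] [0.0017 0.0017]
relay [ 0.469  -0.0459  0.0433] [0.0008 0.0008]
[0.6143 0.1142 0.094 ]
[0.608  0.0564 0.094 ]
[0.5371 0.12   0.094 ]
[0.5309 0.0631 0.094 ]
```

Everything fits: tip height is about 0.18, neighbour tips are 78 mm apart, and board yaw is about -4.5°. The pivot is at about (0.572, 0.088, 0.082) and the lever at about 0.06 rad. Next I'll work out the approach: raise, close the fingers, then go above the far side.

```bash
cat > g.py <<'E'
import numpy as np
from scipy.spatial.transform import Rotation as R
P=np.array([.572,.088,.082]);a=-.079;EX=np.array([np.cos(a),np.sin(a),0]);EY=np.array([-np.sin(a),np.cos(a),0]);EZ=np.array([0,0,1])
B=np.c_[EX,EY,EZ]
def to(s,w): return R.from_rotvec(s["eef_rot"]).as_matrix().T@(np.array(w)-s["tcp_pos"])/.025
def uvw(s): return B.T@(s["tcp_pos"]-P)*1e3, B.T@s["ft_force"]
E
python3 - <<'E'
from g import *;from station import env
s=env.read_state();M=R.from_rotvec(s["eef_rot"]).as_matrix();print(M.round(3))
print("yaw",np.degrees(np.arctan2(M[1,0],M[0,0])))
for w in [(.18,-.625,.3),(.5,-.2,.3),P+.04*EX+(.3-.082)*EZ]: print(to(s,w).round(2))
E
```

```text
[[ 0.961  0.276 -0.001]
 [ 0.276 -0.961  0.002]
 [-0.    -0.002 -1.   ]]
yaw 16.037979319670015
[ 0.01  0.04 -4.52]
[ 17.01 -12.77  -4.49]
[ 24.46 -22.48  -4.47]
```

```bash
python3 -m jog '[{"travel":[0,0,-1.5],"spin":0,"hand":0},{"travel":[0,0,-3],"spin":0,"hand":0},{"travel":[0,0,-4.5],"spin":0,"hand":0},{"travel":[1.4,-1,-4.5],"spin":0.5,"hand":0},{"travel":[2.8,-2,-4.5],"spin":1,"hand":0},{"travel":[4.2,-3,-4.5],"spin":1.5,"hand":0},{"travel":[5.6,-4.1,-4.5],"spin":2,"hand":0},{"travel":[7,-5.2,-4.5],"spin":2.5,"hand":0},{"travel":[8.4,-6.3,-4.5],"spin":3,"hand":0},{"travel":[9.8,-7.4,-4.5],"spin":3.5,"hand":0},{"travel":[11,-8.3,-4.5],"spin":4,"hand":0},{"travel":[11,-8.3,-4.5],"spin":4.1,"hand":0}]' 10
python3 - <<'E'
from g import *;from station import env
s=env.read_state();print(uvw(s),np.degrees(R.from_rotvec(s["eef_rot"]).as_matrix()[:2,0]),s["joint_pos"].round(2))
print(to(s,P+.04*EX+(.3-.082)*EZ).round(2))
E
```

```text
time_s: 1.1
tcp_pos: [0.3917, -0.3414, 0.3004]
eef_rot: [-3.135, 0.106, -0.004]
ft_force: [0.4, 0.8, -0.3]
opening: 0.191
grasp_force: 0.0
(array([-145.86258035, -442.32623707,  218.40685957]), array([ 0.33434915,  0.80638819, -0.26259351])) [57.16569663 -3.85624283] [ 0.7   0.32 -0.03  1.61  0.    1.22 -0.97]
[  7.64 -17.6    0.13]
```

```bash
python3 -m jog '[{"travel":[0.6,-1.4,0],"spin":0,"hand":0},{"travel":[1.2,-2.8,0],"spin":0,"hand":0},{"travel":[1.9,-4.3,0],"spin":0,"hand":0},{"travel":[2.5,-5.8,0],"spin":0,"hand":0},{"travel":[3.1,-7.3,0],"spin":0,"hand":0},{"travel":[3.8,-8.8,0],"spin":0,"hand":0},{"travel":[4.4,-10.3,0],"spin":0,"hand":0},{"travel":[5.1,-11.8,0],"spin":0,"hand":0},{"travel":[5.7,-13.3,0],"spin":0,"hand":0},{"travel":[6.4,-14.8,0],"spin":0,"hand":0},{"travel":[7.2,-16.4,0],"spin":0,"hand":0},{"travel":[7.6,-17.6,0],"spin":0,"hand":0}]'
python3 -m jog '[{"travel":[0,0,0],"spin":0,"hand":0},{"travel":[0,0,0],"spin":0,"hand":0},{"travel":[0,0,0],"spin":0,"hand":0},{"travel":[0,0,0],"spin":0,"hand":0}]'
python3 - <<'E'
from g import *;from station import env;import cv2
s=env.read_state();M=R.from_rotvec(s["eef_rot"]).as_matrix();print(uvw(s),np.degrees(np.arctan2(M[1,0],M[0,0])))
print(to(s,P+.04*EX+(.30-.082)*EZ).round(2))
cv2.imwrite("pics/w1.png",env.snapshot("wrist")[:,:,::-1]);c=env.camera_info("wrist");print(np.round(c["pose"],3),c["camera_matrix"],c["D"])
E
```

```text
time_s: 2.1
tcp_pos: [0.6111, 0.0774, 0.2997]
eef_rot: [-3.139, 0.12, 0.001]
ft_force: [0.4, -0.0, -0.6]
opening: 0.008
grasp_force: 0.0
time_s: 2.43
tcp_pos: [0.6099, 0.0723, 0.3005]
eef_rot: [3.137, -0.127, -0.001]
ft_force: [-0.2, -0.2, 0.4]
opening: 0.005
grasp_force: 0.0
(array([ 39.02403846, -12.70637388, 218.48117145]), array([-0.15772446, -0.25086497,  0.413276  ])) -4.637371072706239
[ 0.04 -0.51  0.02]
[[-0.082 -0.953 -0.29   0.69 ]
 [-0.997  0.079  0.022  0.067]
 [ 0.002  0.291 -0.957  0.496]
 [ 0.     0.     0.     1.   ]] [[342.34493045   0.         320.7633386 ]
 [  0.         342.34493045 243.05564212]
 [  0.           0.           1.        ]] [-0.01704661  0.          0.          0.          0.        ]
```

View pics/w1.png

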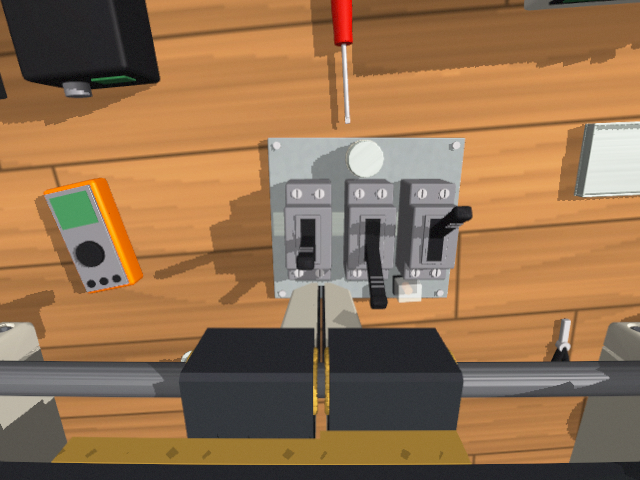

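The wrist view agrees: the tripped lever's tip is near (305,258), which gives about (0.579, 0.091). The fingers are shut on its far side. Next I centre in y and go down.

```bash
python3 -m jog '[{"travel":[0.2,-0.5,0],"spin":0,"hand":0},{"travel":[0.2,-0.5,1],"spin":0,"hand":0},{"travel":[0.2,-0.5,2],"spin":0,"hand":0},{"travel":[0.2,-0.5,3],"spin":0,"hand":0},{"travel":[0.2,-0.5,4],"spin":0,"hand":0},{"travel":[0.2,-0.5,5],"spin":0,"hand":0},{"travel":[0.2,-0.5,5.1],"spin":0,"hand":0},{"travel":[0.2,-0.5,5.1],"spin":0,"hand":0},{"travel":[0.2,-0.5,5.1],"spin":0,"hand":0}]'
python3 - <<'E'
from g import *;from station import env;import cv2
s=env.read_state();print(uvw(s))
im=env.snapshot("side")[:,:,::-1][160:330,220:400];cv2.imwrite("pics/s1.png",cv2.resize(im,None,fx=3.5,fy=3.5,interpolation=cv2.INTER_CUBIC))
E
```

```text
time_s: 3.23
tcp_pos: [0.6173, 0.0869, 0.1745]
eef_rot: [-3.138, 0.123, -0.004]
ft_force: [-0.4, 0.3, -0.5]
opening: 0.0
grasp_force: 0.0
(array([45.24564662,  2.49005223, 92.48154788]), array([-0.44864968,  0.29835845, -0.45546673]))
```

View pics/s1.png

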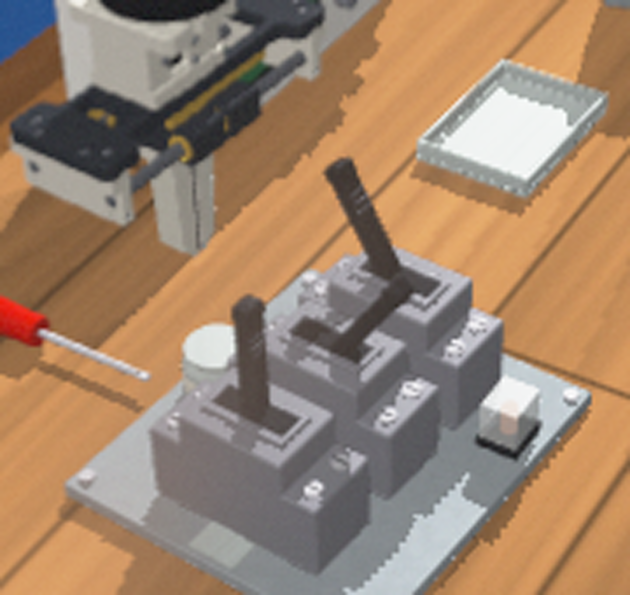

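The fingers are clear of the lever, with their end at about crop (182,248). I'll check that pixel against the reported TCP before touching anything.

```bash
python3 - <<'E'
from h import *
f=lambda u,v:((u+.5)/3.5-.5+220,(v+.5)/3.5-.5+160)
for p in [(182,248),(163,240),(188,254),(212,235),(247,303)]: print(plane(C["side"],f(*p),.1745).round(4))
q,_=cv2.projectPoints(np.array([[.6173,.0869,.1745],[.6095,.0869,.1745]]),cv2.Rodrigues(C["side"]["pose"][:3,:3].T)[0],-C["side"]["pose"][:3,:3].T@C["side"]["pose"][:3,3],C["side"]["camera_matrix"],C["side"]["D"]);print(q.reshape(-1,2))
print(((q.reshape(-1,2)-[220,160])*3.5))
E
```

```text
[0.6448 0.0597 0.1745]
[0.6594 0.059  0.1745]
[0.6383 0.0627 0.1745]
[0.6361 0.04   0.1745]
[0.5819 0.0833 0.1745]
[[275.01226798 241.70461385]
 [278.11737443 242.90178123]]
[[192.54293795 285.96614848]
 [203.41081051 290.1562343 ]]
```

```bash
python3 - <<'E'
from g import *;from h import *
s=env.read_state();print(s["time_s"],uvw(s))
im=env.snapshot("side")[:,:,::-1];s=env.read_state();print(s["time_s"],uvw(s))
im2=env.snapshot("side")[:,:,::-1];t=env.snapshot("top")[:,:,::-1];cv2.imwrite("pics/s2.png",im2);cv2.imwrite("pics/t2.png",t)
d=np.abs(im.astype(int)-im2).sum(2)>60;print(d.sum())
a=im2[160:330,220:400];b=t[170:300,200:370]
cv2.imwrite("pics/st2.png",np.hstack([cv2.resize(a,(400,400),interpolation=2),cv2.resize(b,(400,306),interpolation=2).__class__((0,)) if 0 else cv2.copyMakeBorder(cv2.resize(b,(400,306),interpolation=2),0,94,0,0,0)]))
E
```

```text
3.2833 (array([45.61594834,  2.61650889, 93.09812745]), array([0.07399883, 0.13732389, 0.88018853]))
3.3333 (array([45.64836245,  2.62297188, 93.28304655]), array([0.19290551, 0.03530226, 0.88415469]))
98
```

View pics/st2.png

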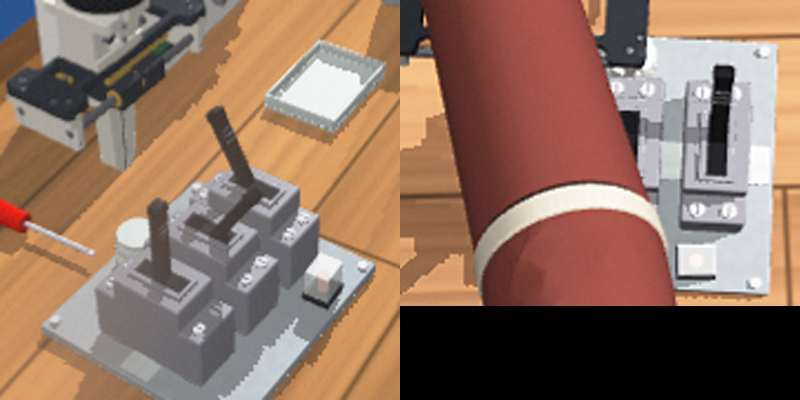

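The end of the fingers shows about 10 rows higher than the reported TCP would project, so it may sit some 25 mm further back than reported. I'll look closely from both cameras.

```bash
python3 - <<'E'
from g import *;from h import *
s=env.read_state();c=env.camera_info("wrist");w=env.snapshot("wrist")[:,:,::-1];np.savez("w3.npz",pose=c["pose"],K=c["camera_matrix"],D=c["D"],tcp=s["tcp_pos"])
cv2.imwrite("pics/w3.png",w)
a=cv2.imread("pics/s2.png")[190:250,240:310];b=w[200:350,260:400]
cv2.imwrite("pics/close.png",np.hstack([cv2.resize(a,None,fx=5.5,fy=8,interpolation=2),cv2.resize(b,(392,420),interpolation=2)[:,:].copy() if 0 else cv2.copyMakeBorder(cv2.resize(b,(392,420),interpolation=2),0,60,0,0,0)]))
tc=s["tcp_pos"];T=c["pose"]
print(tc,cv2.projectPoints(np.array([tc,tc+[0,0,.025],tc+.0075*EX,tc+.0075*EX+[0,0,.025]]),cv2.Rodrigues(T[:3,:3].T)[0],-T[:3,:3].T@T[:3,3],c["camera_matrix"],c["D"])[0].reshape(-1,2))
E
```

```text
[0.6173013  0.08690264 0.17494726] [[322.26736421 275.85519397]
 [322.46190171 293.25775701]
 [322.28354728 264.39499199]
 [322.48258818 280.51984208]]
```

View pics/close.png

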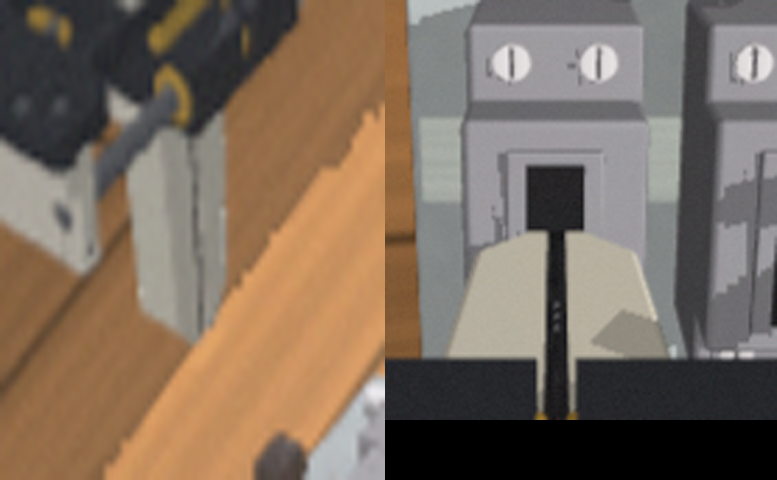

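```bash
python3 - <<'E'
from g import *;from h import *
z=np.load("w3.npz");c=dict(camera_matrix=z["K"],D=z["D"],pose=z["pose"])
for p in [(303,284),(300,285),(306,283)]:
    x,e=tri([ray(c,p),ray(C["side"],(265.8,227.1))]);print(x,e,B.T@(x-P)*1e3,B.T@(x-z["tcp"])*1e3)
E
```

```text
[0.63000627 0.09588195 0.21435823] [np.float64(0.00030803525343903355), np.float64(0.0003080352534390338)] [ 57.20332826  12.43509976 132.35822579] [11.95672117  9.95395569 39.41096652]
[0.62960026 0.09703495 0.21510926] [np.float64(0.0001172698435362415), np.float64(0.00011726984353629326)] [ 56.70759657  13.55246513 133.10926399] [11.46098948 11.07132106 40.16200472]
[0.63041604 0.09472192 0.21360755] [np.float64(0.000736156963297294), np.float64(0.0007361569632973559)] [ 57.7033646   11.3110233  131.60755489] [12.45675751  8.82987922 38.66029562]
```

Vision puts the visible finger end about 30–40 mm above the reported TCP, which contradicts the text. A gentle touch at this height will settle it.

```bash
python3 -m jog '[{"travel":[-0.2,0,0],"spin":0,"hand":0},{"travel":[-0.4,0,0],"spin":0,"hand":0},{"travel":[-0.55,0,0],"spin":0,"hand":0},{"travel":[-0.7,0,0],"spin":0,"hand":0},{"travel":[-0.8,0,0],"spin":0,"hand":0},{"travel":[-0.9,0,0],"spin":0,"hand":0},{"travel":[-1,0,0],"spin":0,"hand":0},{"travel":[-1.1,0,0],"spin":0,"hand":0},{"travel":[-1.2,0,0],"spin":0,"hand":0},{"travel":[-1.3,0,0],"spin":0,"hand":0},{"travel":[-1.4,0,0],"spin":0,"hand":0},{"travel":[-1.4,0,0],"spin":0,"hand":0}]'
cat > st.py <<'E'
from g import *;from h import *
s=env.read_state();print(s["time_s"],*[x.round(1) for x in uvw(s)])
def levpix(n="side"):
    im=env.snapshot(n)[:,:,::-1];hsv=cv2.cvtColor(np.ascontiguousarray(im),cv2.COLOR_BGR2HSV)
    return im
E
python3 - <<'E'
from st import *
im=levpix();old=cv2.imread("pics/s2.png")
cv2.imwrite("pics/s3.png",im)
r=np.s_[240:290,284:302];print("lever region change",(np.abs(im.astype(int)-old)[r].sum(2)>60).sum())
E
```

```text
time_s: 4.48
tcp_pos: [0.5807, 0.0895, 0.1731]
eef_rot: [-3.139, 0.122, 0.001]
ft_force: [0.3, 1.0, -1.4]
opening: 0.006
grasp_force: 0.0
4.4833 [ 8.6  2.2 91.1] [ 0.3  1.1 -1.4]
lever region change 0
```

The reported TCP sits inside the lever's outline with no contact and the lever unmoved, so the fingers really end higher. I'll estimate the height from the three finger-end corners in the side view.

```bash
python3 - <<'E'
from g import *;from h import *
t=np.load("w3.npz")["tcp"]
for h in (0,10,20,25,30,35,40):
    print(h,[(B.T@(plane(C["side"],p,t[2]+h/1e3)-t)*1e3)[:2].round(1).tolist() for p in [(265.8,227.1),(275.5,232.9),(280.9,227.5)]])
E
```

```text
0 [[47.0, -26.5], [17.2, -22.8], [19.3, -43.7]]
10 [[38.2, -17.2], [8.8, -13.5], [10.8, -34.1]]
20 [[29.3, -7.9], [0.3, -4.3], [2.3, -24.5]]
25 [[24.9, -3.2], [-3.9, 0.4], [-1.9, -19.7]]
30 [[20.4, 1.5], [-8.1, 5.0], [-6.2, -15.0]]
35 [[16.0, 6.1], [-12.4, 9.7], [-10.4, -10.2]]
40 [[11.6, 10.8], [-16.6, 14.3], [-14.6, -5.4]]
```

The corners fit a level rectangle centred under the tool at about 36 mm above the reported TCP, with half-depth about 14 mm along x. I'll back off and go down 37 mm more.

```bash
python3 -m jog '[{"travel":[0.6,0.1,0],"spin":0,"hand":0},{"travel":[1.2,0.1,0],"spin":0,"hand":0},{"travel":[1.6,0.1,0],"spin":0,"hand":0},{"travel":[1.6,0.1,0],"spin":0,"hand":0},{"travel":[1.6,0.1,0.5],"spin":0,"hand":0},{"travel":[1.6,0.1,1],"spin":0,"hand":0},{"travel":[1.6,0.1,1.5],"spin":0,"hand":0},{"travel":[1.6,0.1,1.5],"spin":0,"hand":0},{"travel":[1.6,0.1,1.5],"spin":0,"hand":0}]'
python3 - <<'E'
from st import *
cv2.imwrite("pics/s4.png",cv2.resize(levpix()[190:310,240:360],(600,600),interpolation=2))
E
```

```text
time_s: 5.28
tcp_pos: [0.6201, 0.0838, 0.1352]
eef_rot: [3.139, -0.122, -0.003]
ft_force: [0.6, 0.6, -0.2]
opening: 0.006
grasp_force: 0.0
5.2833 [48.2 -0.4 53.2] [ 0.5  0.7 -0.2]
```

View pics/s4.png

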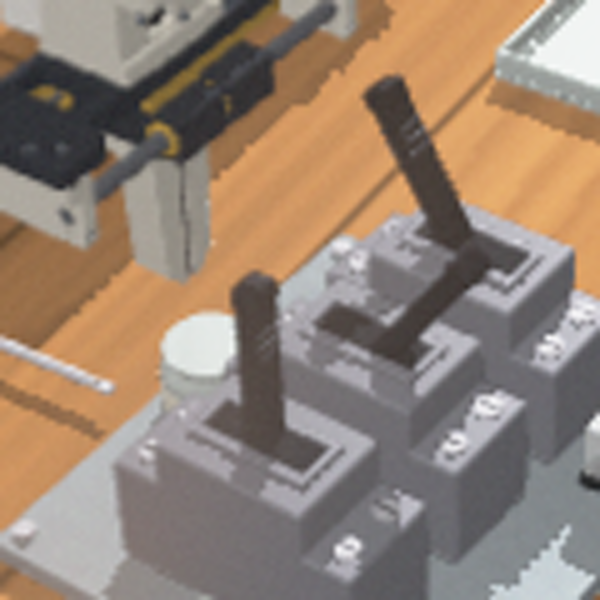

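Finger-end corners are now at crop (132,257), (180,280), (212,258); the lever tip is at (255,288). I'll recompute the height.

```bash
python3 - <<'E'
from g import *;from h import *
t=env.read_state()["tcp_pos"]
for h in (20,30,40,45,50,55,60):
    print(h,[(B.T@(plane(C["side"],p,t[2]+h/1e3)-t)*1e3)[:2].round(1).tolist() for p in [(266.3,241.3),(275.9,245.9),(282.3,241.5)]])
print([ (B.T@(plane(C["side"],(290.9,247),z)-P)*1e3).round(1) for z in (.17,.18)])
E
```

```text
20 [[27.7, -4.5], [1.1, -4.2], [-1.0, -23.2]]
30 [[19.3, 4.3], [-6.9, 4.6], [-9.0, -14.1]]
40 [[10.8, 13.2], [-15.0, 13.4], [-17.1, -5.0]]
45 [[6.6, 17.6], [-19.0, 17.8], [-21.1, -0.5]]
50 [[2.4, 22.0], [-23.1, 22.2], [-25.1, 4.0]]
55 [[-1.8, 26.4], [-27.1, 26.7], [-29.1, 8.6]]
60 [[-6.0, 30.8], [-31.1, 31.1], [-33.1, 13.1]]
[array([11. , -6.8, 88. ]), array([ 3.3,  2.3, 98. ])]
```

Again about 35 mm with half-depth about 13 mm, so the real end is now about 88 mm above the pivot. Contact is expected at u≈25, so I'll push gently to u≈15.

```bash
python3 -m jog '[{"travel":[-0.3,0,0],"spin":0,"hand":0},{"travel":[-0.5,0,0],"spin":0,"hand":0},{"travel":[-0.65,0,0],"spin":0,"hand":0},{"travel":[-0.75,0,0],"spin":0,"hand":0},{"travel":[-0.85,0,0],"spin":0,"hand":0},{"travel":[-0.95,0,0],"spin":0,"hand":0},{"travel":[-1.05,0,0],"spin":0,"hand":0},{"travel":[-1.15,0,0],"spin":0,"hand":0},{"travel":[-1.2,0,0],"spin":0,"hand":0},{"travel":[-1.25,0,0],"spin":0,"hand":0},{"travel":[-1.3,0,0],"spin":0,"hand":0},{"travel":[-1.3,0,0],"spin":0,"hand":0}]'
cat > tip.py <<'E'
from st import *
# lever centre line at side view: dark pixels; seen from rows above the case
im=levpix();g=im.max(2);m=((g<75)).astype(np.uint8);m[:, :]*=1
n,l,stt,ce=cv2.connectedComponentsWithStats(m[225:300,262:330])
for i in range(1,n):
    if stt[i,4]>40: print("comp",stt[i,:5]+[262,225,0,0,0],)
E
python3 tip.py
```

```text
time_s: 6.33
tcp_pos: [0.5892, 0.0862, 0.1358]
eef_rot: [-3.139, 0.123, -0.002]
ft_force: [1.2, 0.1, -0.1]
opening: 0.007
grasp_force: 0.9
6.3333 [17.2 -0.4 53.8] [ 1.1  0.2 -0.1]
comp [262 225  12   8  75]
comp [322 225   8  14  67]
comp [315 244  15  19  97]
```

The reaction of about 1 N shows the lever is in contact and swinging freely. I'll continue in small steps.

```bash
python3 -m jog '[{"travel":[-0.1,0,0],"spin":0,"hand":0},{"travel":[-0.2,0,0],"spin":0,"hand":0},{"travel":[-0.3,0,0.02],"spin":0,"hand":0},{"travel":[-0.38,0,0.04],"spin":0,"hand":0},{"travel":[-0.4,0,0.04],"spin":0,"hand":0},{"travel":[-0.4,0,0.04],"spin":0,"hand":0}]'
python3 - <<'E'
from st import *
im=levpix();cv2.imwrite("pics/s5.png",im);old=cv2.imread("pics/s2.png");r=np.s_[240:290,284:304]
print((np.abs(im.astype(int)-old)[r].sum(2)>60).sum());s=env.read_state();print(uvw(s))
for v in range(240,275,5): print(v,old[v,276:310].max(1).tolist(),im[v,276:310].max(1).tolist())
E
```

```text
time_s: 6.88
tcp_pos: [0.5782, 0.0871, 0.1347]
eef_rot: [-3.139, 0.122, 0.0]
ft_force: [1.2, -0.3, 1.2]
opening: 0.005
grasp_force: 0.7
6.8833 [ 6.3 -0.4 52.7] [ 1.2 -0.2  1.2]
354
(array([ 6.26872186, -0.34431258, 52.63807479]), array([2.91284671, 0.7696648 , 0.93701372]))
240 [203, 205, 204, 202, 197, 196, 195, 196, 195, 196, 199, 207, 209, 208, 207, 201, 200, 199, 198, 200, 201, 205, 207, 214, 215, 207, 174, 157, 184, 195, 179, 180, 199, 170] [161, 202, 208, 204, 200, 183, 172, 167, 168, 167, 166, 166, 151, 144, 147, 147, 147, 121, 143, 148, 147, 149, 193, 213, 217, 211, 175, 156, 186, 200, 180, 182, 201, 172]
245 [196, 195, 197, 194, 197, 204, 204, 207, 207, 204, 203, 203, 156, 113, 99, 101, 117, 122, 150, 204, 209, 177, 181, 188, 193, 195, 195, 195, 195, 145, 133, 141, 152, 167] [160, 171, 191, 196, 199, 204, 181, 168, 167, 166, 167, 167, 166, 145, 144, 147, 147, 119, 153, 148, 148, 146, 159, 188, 198, 196, 198, 197, 197, 148, 135, 143, 152, 169]
250 [203, 202, 203, 204, 200, 202, 198, 196, 196, 194, 114, 77, 80, 82, 84, 80, 81, 81, 79, 144, 186, 190, 180, 174, 175, 174, 175, 17
[... 805 characters left out ...]
126, 124, 126, 124, 121, 119, 127, 145]
265 [159, 149, 158, 167, 169, 169, 162, 163, 143, 135, 163, 145, 96, 86, 84, 82, 84, 83, 82, 82, 103, 115, 117, 119, 117, 118, 117, 117, 120, 127, 135, 146, 164, 173] [161, 148, 161, 166, 171, 173, 167, 166, 142, 136, 164, 169, 157, 137, 124, 92, 83, 83, 82, 85, 82, 79, 79, 113, 116, 115, 116, 118, 120, 125, 138, 151, 165, 177]
270 [163, 166, 176, 178, 167, 168, 167, 168, 140, 108, 117, 145, 109, 88, 83, 83, 84, 83, 80, 81, 95, 158, 168, 139, 124, 119, 115, 116, 116, 118, 114, 114, 115, 114] [166, 170, 180, 179, 170, 169, 168, 170, 142, 110, 113, 145, 168, 172, 112, 86, 82, 83, 79, 82, 78, 79, 107, 132, 124, 117, 116, 115, 117, 116, 115, 114, 116, 112]
```

The lever has swung to about -0.13. Single force readings are noisy, so from here I'll average several of them between small steps.

```bash
cat > f.py <<'E'
from g import *;from station import env
U=[];F=[]
for i in range(6):
    env.snapshot("top");s=env.read_state();u,f=uvw(s);U.append(u);F.append(f)
F=np.array(F);m=F.mean(0);print("t",s["time_s"],"uvw",np.mean(U,0).round(1),"F",m.round(2),"std",F.std(0).round(1),"|F|",np.linalg.norm(m).round(2))
u=np.mean(U,0);c=u[0]-11;w=u[2]+35;th=np.arctan2(c,w)-6.5/np.hypot(c,w);n=np.array([np.cos(th),0,-np.sin(th)]);tg=np.array([np.sin(th),0,np.cos(th)])
print("theta",th.round(3),"r",(c*tg[0]+w*tg[2]).round(1),"Fn",(m@n).round(2),"Ft",(m@tg).round(2),"Fn@80",(m@n*(c*tg[0]+w*tg[2])/80).round(2))
E
python3 -m jog '[{"travel":[-0.08,0,0],"spin":0,"hand":0},{"travel":[-0.16,0,0],"spin":0,"hand":0},{"travel":[-0.16,0,0],"spin":0,"hand":0}]'; python3 f.py
```

```text
time_s: 7.18
tcp_pos: [0.5739, 0.0875, 0.1343]
eef_rot: [3.139, -0.122, -0.002]
ft_force: [1.9, 0.4, 0.5]
opening: 0.005
grasp_force: 0.7
t 7.4833 uvw [ 2.  -0.4 52.3] F [ 0.87  0.28 -0.08] std [0.8 0.5 0.3] |F| 0.91
theta -0.177 r 87.5 Fn 0.84 Ft -0.23 Fn@80 0.92
```

```bash
python3 -m jog '[{"travel":[-0.06,0,0],"spin":0,"hand":0},{"travel":[-0.12,0,0],"spin":0,"hand":0},{"travel":[-0.12,0,0],"spin":0,"hand":0}]'|sed -n 1,4p; python3 f.py
```

```text
time_s: 7.73
tcp_pos: [0.5724, 0.0875, 0.1346]
eef_rot: [-3.139, 0.123, -0.003]
ft_force: [2.8, -0.5, -3.2]
t 8.0333 uvw [ 0.3 -0.5 52.6] F [ 4.14  0.72 -2.81] std [0.4 0.5 0.4] |F| 5.06
theta -0.195 r 88.0 Fn 3.52 Ft -3.56 Fn@80 3.87
```

The spring or rubbing has started. I'll let the finger follow the arc downwards to limit the rubbing.

```bash
python3 -m jog '[{"travel":[-0.04,0,0.02],"spin":0,"hand":0},{"travel":[-0.06,0,0.04],"spin":0,"hand":0},{"travel":[-0.06,0,0.04],"spin":0,"hand":0}]'|sed -n 1,4p; python3 f.py
```

```text
time_s: 8.28
tcp_pos: [0.5708, 0.0877, 0.1343]
eef_rot: [-3.139, 0.123, -0.003]
ft_force: [4.1, -0.6, 0.3]
t 8.5833 uvw [-1.4 -0.4 52.2] F [ 4.12 -0.62  1.79] std [0.4 0.5 0.9] |F| 4.54
theta -0.215 r 87.8 Fn 4.41 Ft 0.87 Fn@80 4.84
```

```bash
python3 -m jog '[{"travel":[-0.04,0,0.01],"spin":0,"hand":0},{"travel":[-0.06,0,0.02],"spin":0,"hand":0},{"travel":[-0.06,0,0.02],"spin":0,"hand":0}]'|sed -n 1,4p; python3 f.py
```

```text
time_s: 8.83
tcp_pos: [0.5693, 0.0878, 0.1338]
eef_rot: [-3.139, 0.123, -0.003]
ft_force: [5.0, -0.3, 5.0]
t 9.1333 uvw [-2.6 -0.4 51.7] F [ 5.07 -0.52  5.09] std [0.5 0.2 0.2] |F| 7.2
theta -0.23 r 87.5 Fn 6.09 Ft 3.81 Fn@80 6.67
```

```bash
python3 -m jog '[{"travel":[-0.03,0,0],"spin":0,"hand":0},{"travel":[-0.06,0,0],"spin":0,"hand":0},{"travel":[-0.06,0,0],"spin":0,"hand":0}]'|sed -n 1,4p; python3 f.py
```

```text
time_s: 9.38
tcp_pos: [0.5685, 0.0879, 0.1336]
eef_rot: [-3.139, 0.123, -0.005]
ft_force: [4.9, -0.3, 3.7]
t 9.6833 uvw [-3.5 -0.4 51.6] F [ 6.21 -0.21  3.79] std [0.7 0.7 0.5] |F| 7.28
theta -0.24 r 87.5 Fn 6.94 Ft 2.2 Fn@80 7.59
```

```bash
python3 -m jog '[{"travel":[-0.03,0,0],"spin":0,"hand":0},{"travel":[-0.06,0,0.01],"spin":0,"hand":0},{"travel":[-0.06,0,0.01],"spin":0,"hand":0}]'|sed -n 1,4p; python3 f.py
```

```text
time_s: 9.93
tcp_pos: [0.5678, 0.088, 0.1335]
eef_rot: [-3.139, 0.123, -0.008]
ft_force: [6.5, -1.4, 3.5]
t 10.2333 uvw [-4.1 -0.4 51.5] F [ 7.41 -0.19  3.6 ] std [0.3 0.3 0.5] |F| 8.25
theta -0.247 r 87.6 Fn 8.07 Ft 1.68 Fn@80 8.83
```

```bash
python3 -m jog '[{"travel":[-0.03,0,0],"spin":0,"hand":0},{"travel":[-0.06,0,0],"spin":0,"hand":0},{"travel":[-0.06,0,0],"spin":0,"hand":0}]'|sed -n 1,4p; python3 f.py
```

```text
time_s: 10.48
tcp_pos: [0.5667, 0.0881, 0.1333]
eef_rot: [-3.138, 0.123, -0.009]
ft_force: [7.3, -0.7, 1.6]
t 10.7833 uvw [-5.3 -0.4 51.3] F [ 7.8  -0.13  2.19] std [0.3 0.4 0.7] |F| 8.1
theta -0.26 r 87.6 Fn 8.1 Ft 0.11 Fn@80 8.87
```

```bash
python3 -m jog '[{"travel":[-0.02,0,0],"spin":0,"hand":0},{"travel":[-0.04,0,0],"spin":0,"hand":0},{"travel":[-0.04,0,0],"spin":0,"hand":0}]'|sed -n 1,4p; python3 f.py
```

```text
time_s: 11.03
tcp_pos: [0.566, 0.0881, 0.1332]
eef_rot: [-3.138, 0.123, -0.01]
ft_force: [8.0, -0.2, 1.5]
t 11.3333 uvw [-5.9 -0.4 51.2] F [ 8.71 -0.04  1.2 ] std [0.4 0.6 0.4] |F| 8.79
theta -0.268 r 87.6 Fn 8.71 Ft -1.15 Fn@80 9.55
```

```bash
python3 -m jog '[{"travel":[-0.02,0,0.01],"spin":0,"hand":0},{"travel":[-0.05,0,0.02],"spin":0,"hand":0},{"travel":[-0.05,0,0.02],"spin":0,"hand":0}]'|sed -n 1,4p; python3 f.py
```

```text
time_s: 11.58
tcp_pos: [0.5651, 0.0882, 0.133]
eef_rot: [-3.138, 0.123, -0.011]
ft_force: [8.7, -0.3, 2.6]
t 11.8833 uvw [-7.  -0.4 51. ] F [ 8.18 -0.15  1.95] std [0.4 0.1 0.4] |F| 8.41
theta -0.28 r 87.6 Fn 8.4 Ft -0.38 Fn@80 9.2
```

```bash
python3 -m jog '[{"travel":[-0.02,0,0],"spin":0,"hand":0},{"travel":[-0.04,0,0],"spin":0,"hand":0},{"travel":[-0.04,0,0],"spin":0,"hand":0}]'|sed -n 1,4p; python3 f.py
```

```text
time_s: 12.13
tcp_pos: [0.5643, 0.0882, 0.1329]
eef_rot: [-3.138, 0.123, -0.011]
ft_force: [9.0, -0.8, 0.5]
t 12.4333 uvw [-7.6 -0.4 50.9] F [ 8.92 -0.11  1.23] std [0.6 0.4 0.4] |F| 9.01
theta -0.287 r 87.6 Fn 8.91 Ft -1.35 Fn@80 9.76
```

```bash
python3 -m jog '[{"travel":[-0.02,0,0.01],"spin":0,"hand":0},{"travel":[-0.05,0,0.02],"spin":0,"hand":0},{"travel":[-0.05,0,0.02],"spin":0,"hand":0}]'|sed -n 1,4p; python3 f.py
```

```text
time_s: 12.68
tcp_pos: [0.5637, 0.0883, 0.1327]
eef_rot: [-3.138, 0.123, -0.013]
ft_force: [10.0, -0.5, 1.4]
t 12.9833 uvw [-8.3 -0.3 50.7] F [9.26 0.39 1.53] std [0.4 0.4 0.2] |F| 9.39
theta -0.296 r 87.6 Fn 9.3 Ft -1.24 Fn@80 10.19
```

```bash
python3 -m jog '[{"travel":[-0.02,0,0],"spin":0,"hand":0},{"travel":[-0.04,0,0],"spin":0,"hand":0},{"travel":[-0.04,0,0],"spin":0,"hand":0}]'|sed -n 1,4p; python3 f.py
```

```text
time_s: 13.23
tcp_pos: [0.5629, 0.0884, 0.1326]
eef_rot: [-3.138, 0.123, -0.014]
ft_force: [9.5, -0.7, 1.0]
t 13.5333 uvw [-9.3 -0.4 50.5] F [ 9.95 -0.37  0.52] std [0.2 0.3 0.3] |F| 9.97
theta -0.308 r 87.7 Fn 9.64 Ft -2.52 Fn@80 10.56
```

```bash
python3 -m jog '[{"travel":[-0.02,0,0.02],"spin":0,"hand":0},{"travel":[-0.04,0,0.03],"spin":0,"hand":0},{"travel":[-0.04,0,0.03],"spin":0,"hand":0}]'|sed -n 1,4p; python3 f.py
```

```text
time_s: 13.78
tcp_pos: [0.5621, 0.0884, 0.1323]
eef_rot: [-3.138, 0.124, -0.015]
ft_force: [10.3, -1.0, 3.2]
t 14.0833 uvw [-9.9 -0.3 50.3] F [ 9.3  -0.45  3.03] std [0.4 0.5 0.3] |F| 9.79
theta -0.315 r 87.6 Fn 9.78 Ft 0.01 Fn@80 10.71
```

```bash
python3 -m jog '[{"travel":[-0.02,0,0],"spin":0,"hand":0},{"travel":[-0.04,0,0.01],"spin":0,"hand":0},{"travel":[-0.04,0,0.01],"spin":0,"hand":0}]'|sed -n 1,4p; python3 f.py
```

```text
time_s: 14.33
tcp_pos: [0.5617, 0.0885, 0.1322]
eef_rot: [-3.138, 0.124, -0.017]
ft_force: [9.9, -1.2, 2.2]
t 14.6333 uvw [-10.3  -0.3  50.2] F [10.08 -0.45  2.75] std [0.6 0.5 0.4] |F| 10.46
theta -0.319 r 87.6 Fn 10.44 Ft -0.55 Fn@80 11.43
```

```bash
python3 -m jog '[{"travel":[-0.02,0,0.01],"spin":0,"hand":0},{"travel":[-0.04,0,0.01],"spin":0,"hand":0},{"travel":[-0.04,0,0.01],"spin":0,"hand":0}]'|sed -n 1,4p; python3 f.py
```

```text
time_s: 14.88
tcp_pos: [0.5614, 0.0885, 0.1321]
eef_rot: [-3.138, 0.124, -0.019]
ft_force: [11.3, -0.8, 3.2]
t 15.1833 uvw [-10.6  -0.3  50.1] F [11.27 -0.26  2.39] std [0.5 0.4 0.5] |F| 11.53
theta -0.322 r 87.6 Fn 11.45 Ft -1.3 Fn@80 12.54
```

```bash
python3 -m jog '[{"travel":[-0.02,0,0],"spin":0,"hand":0},{"travel":[-0.04,0,0],"spin":0,"hand":0},{"travel":[-0.04,0,0],"spin":0,"hand":0}]'|sed -n 1,4p; python3 f.py
```

```text
time_s: 15.43
tcp_pos: [0.5611, 0.0885, 0.1321]
eef_rot: [-3.137, 0.124, -0.021]
ft_force: [12.8, -2.0, 1.5]
t 15.7333 uvw [-10.9  -0.3  50.1] F [12.02 -0.26  1.37] std [0.3 0.4 0.2] |F| 12.1
theta -0.325 r 87.6 Fn 11.83 Ft -2.54 Fn@80 12.96
```

It is firm against the stop now: 0.3 mm of movement per 1 mm commanded. Two more tiny presses.

```bash
python3 -m jog '[{"travel":[-0.02,0,0.01],"spin":0,"hand":0},{"travel":[-0.04,0,0.02],"spin":0,"hand":0},{"travel":[-0.04,0,0.02],"spin":0,"hand":0}]'|sed -n 1,4p; python3 f.py
```

```text
time_s: 15.98
tcp_pos: [0.5609, 0.0886, 0.132]
eef_rot: [-3.137, 0.124, -0.024]
ft_force: [12.6, -2.4, 2.3]
t 16.2833 uvw [-11.2  -0.3  50. ] F [13.09 -0.57  2.54] std [0.5 0.6 0.3] |F| 13.34
theta -0.329 r 87.6 Fn 13.21 Ft -1.83 Fn@80 14.46
```

The press is about 13.2 N square to the lever at about 88 mm, over 13 N at 80 mm and under 15 N. Now I ease off, lift, go over to the robot's side and lower.

```bash
python3 -m jog '[{"travel":[0.2,0,0],"spin":0,"hand":0},{"travel":[0.6,0,0],"spin":0,"hand":0},{"travel":[1.3,0,0],"spin":0,"hand":0},{"travel":[1.6,0,0],"spin":0,"hand":0},{"travel":[1.6,0,-0.8],"spin":0,"hand":0},{"travel":[1.6,0,-1.7],"spin":0,"hand":0},{"travel":[1.6,0,-1.9],"spin":0,"hand":0},{"travel":[0.6,0,-1.9],"spin":0,"hand":0},{"travel":[-0.5,0,-1.9],"spin":0,"hand":0},{"travel":[-1.6,0,-1.9],"spin":0,"hand":0},{"travel":[-2,0,-1.9],"spin":0,"hand":0},{"travel":[-2,0,-1.9],"spin":0,"hand":0}]'; python3 st.py
python3 - <<'E'
from st import *
im=levpix();cv2.imwrite("pics/s6.png",im);g=im.max(2)
for v in range(240,275,5): print(v,g[v,284:306].tolist())
E
```

```text
time_s: 17.28
tcp_pos: [0.4985, 0.0932, 0.1764]
eef_rot: [3.138, -0.119, -0.011]
ft_force: [-0.2, -0.2, -0.1]
opening: 0.004
grasp_force: 0.0
17.2833 [-73.7  -0.6  94.4] [-0.2 -0.2 -0.1]
17.2833 [-73.7  -0.6  94.4] [-0.2 -0.2 -0.1]
240 [193, 194, 200, 203, 206, 207, 202, 199, 196, 192, 183, 176, 170, 169, 169, 168, 169, 170, 169, 166, 132, 106]
245 [205, 203, 200, 200, 200, 196, 196, 198, 202, 205, 209, 213, 209, 177, 180, 186, 194, 193, 193, 192, 189, 153]
250 [195, 193, 198, 201, 205, 210, 211, 211, 187, 180, 189, 190, 192, 190, 142, 107, 102, 110, 123, 145, 168, 172]
255 [232, 229, 232, 234, 233, 231, 199, 186, 172, 171, 170, 101, 78, 78, 79, 80, 81, 78, 75, 76, 74, 76]
260 [231, 230, 232, 202, 173, 193, 217, 194, 147, 121, 96, 81, 80, 79, 78, 77, 75, 90, 114, 117, 122, 120]
265 [141, 134, 161, 167, 151, 137, 139, 148, 163, 109, 83, 79, 78, 80, 83, 95, 82, 97, 112, 112, 115, 122]
270 [136, 106, 112, 143, 165, 168, 170, 171, 103, 80, 80, 78, 78, 73, 79, 76, 105, 115, 115, 115, 112, 112]
```

```bash
python3 -m jog '[{"travel":[0,0,0.7],"spin":0,"hand":0},{"travel":[0,0,1.4],"spin":0,"hand":0},{"travel":[0,0,2],"spin":0,"hand":0},{"travel":[0,0,2],"spin":0,"hand":0},{"travel":[0.3,0,2],"spin":0,"hand":0},{"travel":[0.6,0,2],"spin":0,"hand":0},{"travel":[0.8,0,2],"spin":0,"hand":0},{"travel":[1,0,2],"spin":0,"hand":0},{"travel":[1.2,0,2],"spin":0,"hand":0},{"travel":[1.4,0,2],"spin":0,"hand":0},{"travel":[1.6,0,2],"spin":0,"hand":0},{"travel":[1.7,0,2],"spin":0,"hand":0}]'; python3 st.py
```

```text
time_s: 18.33
tcp_pos: [0.5465, 0.0896, 0.1277]
eef_rot: [-3.139, 0.122, 0.0]
ft_force: [-2.3, 1.2, 1.5]
opening: 0.007
grasp_force: 0.9
18.3333 [-25.6  -0.4  45.7] [-2.4  1.   1.5]
```

```bash
python3 -m jog '[{"travel":[0.2,0,0],"spin":0,"hand":0},{"travel":[0.4,0,0],"spin":0,"hand":0},{"travel":[0.6,0,0],"spin":0,"hand":0},{"travel":[0.7,0,0],"spin":0,"hand":0},{"travel":[0.75,0,0],"spin":0,"hand":0},{"travel":[0.75,0,0],"spin":0,"hand":0}]'|sed -n 1,4p; sed -e 's/c=u\[0\]-11/c=u[0]+15/' -e 's/th=np.arctan2(c,w)-6.5/th=np.arctan2(c,w)+6.5/' f.py > f2.py; python3 f2.py
```

```text
time_s: 18.83
tcp_pos: [0.5655, 0.0881, 0.1275]
eef_rot: [-3.139, 0.123, -0.001]
ft_force: [0.2, 0.3, 0.6]
t 19.1333 uvw [-6.7 -0.5 45.6] F [ 0.39 -0.16  0.1 ] std [0.7 0.6 0.6] |F| 0.43
theta 0.183 r 80.8 Fn 0.36 Ft 0.17 Fn@80 0.37
```

```bash
python3 -m jog '[{"travel":[0.1,0,0],"spin":0,"hand":0},{"travel":[0.2,0,0],"spin":0,"hand":0},{"travel":[0.25,0,0],"spin":0,"hand":0},{"travel":[0.25,0,0],"spin":0,"hand":0}]'|sed -n 1,4p; python3 f2.py
```

```text
time_s: 19.47
tcp_pos: [0.571, 0.0876, 0.1274]
eef_rot: [3.139, -0.123, -0.001]
ft_force: [-0.6, -0.4, 0.5]
t 19.7667 uvw [-1.  -0.5 45.5] F [-0.95 -0.01 -0.44] std [0.5 0.6 0.5] |F| 1.05
theta 0.252 r 81.4 Fn -0.81 Ft -0.66 Fn@80 -0.83
```

```bash
python3 -m jog '[{"travel":[0.08,0,0],"spin":0,"hand":0},{"travel":[0.16,0,0],"spin":0,"hand":0},{"travel":[0.16,0,0],"spin":0,"hand":0}]'|sed -n 1,4p; python3 f2.py
```

```text
time_s: 20.02
tcp_pos: [0.5751, 0.0873, 0.1273]
eef_rot: [-3.139, 0.123, 0.001]
ft_force: [-1.6, -0.1, -1.0]
t 20.3167 uvw [ 3.2 -0.4 45.5] F [-1.45  0.53 -0.49] std [0.5 0.3 0.6] |F| 1.62
theta 0.301 r 82.3 Fn -1.24 Ft -0.9 Fn@80 -1.27
```

Force stays low past 0.3 rad, so the latch is reset. I'll carry on towards 0.5.

```bash
python3 -m jog '[{"travel":[0.08,0,0],"spin":0,"hand":0},{"travel":[0.16,0,0],"spin":0,"hand":0},{"travel":[0.24,0,0],"spin":0,"hand":0},{"travel":[0.32,0,0],"spin":0,"hand":0},{"travel":[0.32,0,0],"spin":0,"hand":0}]'|sed -n 1,4p; python3 f2.py
```

```text
time_s: 20.73
tcp_pos: [0.5837, 0.0867, 0.1276]
eef_rot: [-3.139, 0.123, -0.001]
ft_force: [-2.2, 0.3, -0.9]
t 21.0333 uvw [11.8 -0.4 45.8] F [-1.14 -0.19 -0.68] std [0.4 0.4 0.2] |F| 1.34
theta 0.396 r 84.9 Fn -0.79 Ft -1.06 Fn@80 -0.84
```

```bash
python3 -m jog '[{"travel":[0.08,0,0],"spin":0,"hand":0},{"travel":[0.16,0,0.02],"spin":0,"hand":0},{"travel":[0.24,0,0.05],"spin":0,"hand":0},{"travel":[0.24,0,0.05],"spin":0,"hand":0}]'|sed -n 1,4p; python3 f2.py
```

```text
time_s: 21.37
tcp_pos: [0.5896, 0.0862, 0.1263]
eef_rot: [-3.139, 0.123, -0.001]
ft_force: [-0.9, 0.3, 0.7]
t 21.6667 uvw [17.6 -0.4 44.4] F [-0.76  0.45 -0.11] std [0.4 0.4 0.5] |F| 0.89
theta 0.465 r 85.6 Fn -0.63 Ft -0.44 Fn@80 -0.68
```

```bash
python3 -m jog '[{"travel":[0.08,0,0.02],"spin":0,"hand":0},{"travel":[0.14,0,0.04],"spin":0,"hand":0},{"travel":[0.14,0,0.04],"spin":0,"hand":0}]'|sed -n 1,4p; python3 f2.py
```

```text
time_s: 21.92
tcp_pos: [0.5927, 0.086, 0.1253]
eef_rot: [-3.139, 0.122, -0.0]
ft_force: [-1.6, -0.5, 0.9]
t 22.2167 uvw [20.8 -0.4 43.3] F [-1.11 -0.21  0.28] std [0.3 0.6 0.5] |F| 1.17
theta 0.504 r 85.9 Fn -1.11 Ft -0.29 Fn@80 -1.19
```

```bash
python3 -m jog '[{"travel":[0.06,0,0.02],"spin":0,"hand":0},{"travel":[0.1,0,0.04],"spin":0,"hand":0},{"travel":[0.1,0,0.04],"spin":0,"hand":0}]'|sed -n 1,4p; python3 f2.py
```

```text
time_s: 22.47
tcp_pos: [0.5952, 0.0858, 0.1243]
eef_rot: [-3.139, 0.123, -0.0]
ft_force: [-1.3, 0.2, -0.5]
t 22.7667 uvw [23.3 -0.4 42.4] F [-1.24  0.32  0.6 ] std [0.4 0.4 0.4] |F| 1.41
theta 0.535 r 86.1 Fn -1.37 Ft -0.12 Fn@80 -1.47
```

```bash
python3 -m jog '[{"travel":[0.04,0,0.01],"spin":0,"hand":0},{"travel":[0.08,0,0.02],"spin":0,"hand":0},{"travel":[0.08,0,0.02],"spin":0,"hand":0}]'|sed -n 1,4p; python3 f2.py
```

```text
time_s: 23.02
tcp_pos: [0.5969, 0.0856, 0.1237]
eef_rot: [-3.139, 0.122, 0.001]
ft_force: [-2.8, 0.2, 0.9]
t 23.3167 uvw [25.  -0.4 41.7] F [-1.51  0.03  0.13] std [0.4 0.2 0.4] |F| 1.51
theta 0.556 r 86.3 Fn -1.35 Ft -0.68 Fn@80 -1.46
```

```bash
python3 -m jog '[{"travel":[0.04,0,0.01],"spin":0,"hand":0},{"travel":[0.08,0,0.02],"spin":0,"hand":0},{"travel":[0.08,0,0.02],"spin":0,"hand":0}]'|sed -n 1,4p; python3 f2.py
```

```text
time_s: 23.57
tcp_pos: [0.5988, 0.0855, 0.123]
eef_rot: [-3.139, 0.122, 0.001]
ft_force: [-1.3, 0.3, -0.2]
t 23.8667 uvw [27.  -0.4 41.2] F [-2.26  0.01 -0.62] std [0.5 0.2 0.4] |F| 2.34
theta 0.579 r 86.8 Fn -1.55 Ft -1.75 Fn@80 -1.68
```

```bash
python3 -m jog '[{"travel":[0.04,0,0.01],"spin":0,"hand":0},{"travel":[0.06,0,0.02],"spin":0,"hand":0},{"travel":[0.06,0,0.02],"spin":0,"hand":0}]'|sed -n 1,4p; python3 f2.py
```

```text
time_s: 24.12
tcp_pos: [0.6006, 0.0853, 0.1228]
eef_rot: [-3.139, 0.123, 0.0]
ft_force: [-2.0, 0.5, 0.1]
t 24.4167 uvw [28.8 -0.4 40.9] F [-1.64 -0.34 -0.09] std [0.6 0.5 0.3] |F| 1.68
theta 0.598 r 87.4 Fn -1.31 Ft -1.0 Fn@80 -1.43
```

```bash
python3 -m jog '[{"travel":[0.04,0,0.01],"spin":0,"hand":0},{"travel":[0.06,0,0.02],"spin":0,"hand":0},{"travel":[0.06,0,0.02],"spin":0,"hand":0}]'|sed -n 1,4p; python3 f2.py
```

```text
time_s: 24.67
tcp_pos: [0.6019, 0.0852, 0.1223]
eef_rot: [-3.139, 0.122, 0.001]
ft_force: [-2.1, 0.0, 0.4]
t 24.9667 uvw [30.  -0.4 40.3] F [-2.31 -0.34  0.22] std [0.4 0.7 0.5] |F| 2.35
theta 0.613 r 87.5 Fn -2.02 Ft -1.15 Fn@80 -2.21
```

```bash
python3 -m jog '[{"travel":[0.04,0,0.01],"spin":0,"hand":0},{"travel":[0.06,0,0.02],"spin":0,"hand":0},{"travel":[0.06,0,0.02],"spin":0,"hand":0}]'|sed -n 1,4p; python3 f2.py
```

```text
time_s: 25.22
tcp_pos: [0.6022, 0.0852, 0.122]
eef_rot: [3.139, -0.122, -0.005]
ft_force: [-5.2, -0.5, 3.0]
t 25.5167 uvw [30.3 -0.4 40. ] F [-5.38 -0.65  3.52] std [0.2 0.3 0.6] |F| 6.47
theta 0.617 r 87.4 Fn -6.43 Ft -0.25 Fn@80 -7.02
```

The force rise marks the on stop. Now I back off towards the robot, lift clear and look.

```bash
python3 -m jog '[{"travel":[-0.3,0,0],"spin":0,"hand":0},{"travel":[-0.9,0,0],"spin":0,"hand":0},{"travel":[-1.8,0,0],"spin":0,"hand":0},{"travel":[-2.4,0,-0.5],"spin":0,"hand":0},{"travel":[-2.4,0,-1.8],"spin":0,"hand":0},{"travel":[-2.4,0,-3.2],"spin":0,"hand":0},{"travel":[-2.4,0,-4.5],"spin":0,"hand":0},{"travel":[-2.4,0,-5],"spin":0,"hand":0},{"travel":[-2.4,0,-5],"spin":0,"hand":0},{"travel":[-2.4,0,-5],"spin":0,"hand":0}]'
python3 - <<'E'
from st import *
cv2.imwrite("pics/s7.png",cv2.resize(levpix()[170:340,220:400],(600,567),interpolation=2))
E
```

```text
time_s: 26.35
tcp_pos: [0.5447, 0.0897, 0.2474]
eef_rot: [-3.139, 0.123, -0.006]
ft_force: [-0.8, 0.7, -0.6]
opening: 0.006
grasp_force: 0.0
26.35 [-27.4  -0.4 165.4] [-0.8  0.6 -0.6]
```

View pics/s7.png

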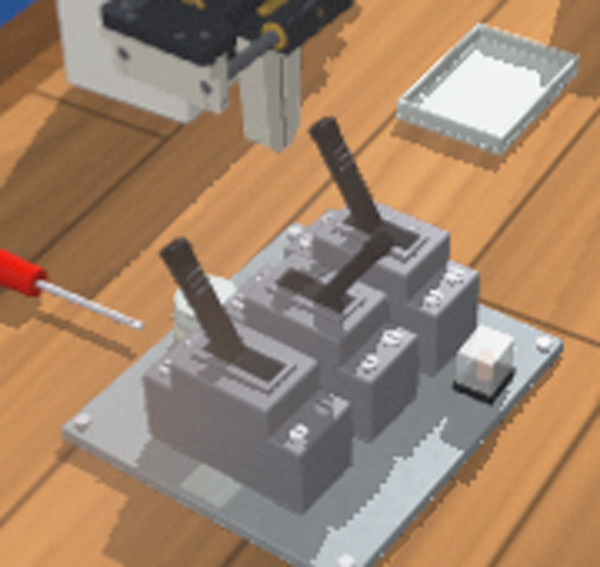

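The tripped lever, tip at about (177,250), now leans on at the same angle as the "on" neighbour, tip at about (325,127). The other levers look unchanged and the gripper is clear.

```bash
python3 -c "
from station import env
print(env.job_done())"
```

```text
the job is handed in; nothing more can be done
None
```

I pressed the tripped lever off to its stop at about 13 N, threw it fully on, left the neighbouring levers as they were, and handed the job in clear of the board; no verdict came back.

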